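Lock the infusion bottle in its cam clamp

TASK

Two identical cam clamps stand on the treatment-room worktop; one has a glass infusion bottle standing in its cradle, the other cradle is empty. On the clamp that holds the bottle, turn the black bar handle until the high point of the steel cam bears squarely on the sprung follower, so that the rubber pad pushes up to the bottle, then let go; the bottle stays standing in its cradle. Leave the handle of the empty clamp as it is.

Things in the scene. Friction and masses are not known exactly. Their poses are not given: they have to be found in the camera images.
- clamp: The clamp with the bottle, fixed: aluminium base plate 100 x 240 mm, 10 mm thick. Origin on the worktop under the cam's upright axis; z up; +y points from the cam to the bottle's cradle (plate y -50 to +190 mm). At y 34 mm a steel follower plate 56 mm wide, its rod in a white guide block (y 71, 57 mm tall); rubber pad face at y 94; white V cradle 58 mm tall behind the bottle.
- handle (a point): Centre of that cam's black bar handle, on the turning axis, 81 mm above the worktop. Bar 46 mm long, 14 thick, 30 tall (66 to 96 mm above the worktop); its length and its y axis point to the cam's nose. Below it a 20 mm stem and the flat steel cam (34 to 50 mm above the worktop): a round of 24 mm radius with one nose reaching 42 mm from the axis, out beyond the bar.
- cam (a joint): Angle (rad) of that cam: 0 with the nose along the clamp's +y, squarely at the follower; positive is counter-clockwise from above. Starts at 0.75 to 1.35: turn it clockwise by that much. Stiff: 0.1 N m, up to 0.25 against spring and bottle; stays where it is left and can be turned past 0 (range -1.5 to 1.6). The nose meets the follower at about 0.73.
- follower (a joint): Travel (m) of that clamp's sprung follower and pad towards the bottle: 0 at rest, 0.008 when the cam's high point is squarely on it. The spring pushes back with 2 N at rest, 4 N at 8 mm.
- bottle_mid (a point): Centre, half-way up, of the loose glass infusion bottle that stands upright in the clamp's cradle: 60 mm across, 125 mm tall, silver cap, about 0.35 kg, top 135 mm above the worktop, axis at about y = 128 mm in the clamp's frame. Its z axis runs up the bottle.
- spare_nose (a point): Tip of the nose of the empty clamp's cam, 42 mm from that cam's axis and 42 mm above the worktop. The empty clamp is of the same build and size, but no bottle stands in its cradle (one may stand beside it).
Things that resemble listed ones, but are neither listed nor needed, are in the scene too. Leave any purple look-alike of the part that bears bottle_mid alone.

How it is judged:
At the end, for the whole second after the job is handed in: The cam of the bottle's clamp rests with its nose within 0.30 rad (17 degrees) of squarely facing the follower, the follower is pushed at least 5.5 mm towards the bottle, and the bottle stands upright (within 0.15 rad) in the cradle, its axis 115 to 145 mm from the cam's axis along the clamp's y (value of joint cam between -0.3 and 0.3 rad and value of joint follower above 0.0055 m and velocity of joint cam between -0.1 and 0.1 rad/s and angle between bottle_mid's own z axis and vertical below 0.15 rad and y of bottle_mid in the frame of clamp between 0.115 and 0.145 m); the robot touches nothing.
It fails at once if the empty clamp's cam is turned (its nose moves more than 12 mm) (distance of spare_nose from where it was at the start of the episode above 0.012 m).
It fails at once if the bottle in the clamp is tipped by more than 0.4 rad (angle between bottle_mid's own z axis and vertical above 0.4 rad).
It also fails if it takes over 32 s, if anything falls off the work surface, if the arm or the gripper's body presses on something with over 40 N, if the wrist force passes 120 N, or if a joint passes its speed limit or range.

ROBOT

A 7-joint arm with a two-finger parallel gripper is mounted at the origin on the work surface. World frame = base frame: x ahead of the robot, y to its left, z up, the work surface at z = 0. Lengths are in m, angles in rad, forces in N, time in s.
With the tool pointing down it reaches from about 0.425 to 0.875 m from the base axis. Payload 4.7 kg.
Tool frame: the origin (TCP) lies where the fingers leave the gripper's body, on its centre line; the fingertips stand 70 mm ahead of it and the grasp point (between the pads) lies 51 mm ahead of it; z points along the fingers, y is the line along which they close (so a half turn about z gives the same grasp; the last joint's range is limited). The gripper opens to 87 mm and grips with 3 to 60 N. Pads are 19 mm wide; open, the fingers measure 117 mm over their backs; the gripper's body (75 mm by 190 mm) begins 51 mm behind the grasp point.
Start: joints at [-1.306, 0.321, -0.07, 1.45, 0.023, 1.371, -0.057], TCP at [0.161, 0.63, 0.292] pointing down, gripper open.
Joint ranges: [-2.86, 2.86], [-0.3, 2.09], [-1.38, 1.24], [0.06, 2.45], [-1.56, 4.7], [0.09, 2.05], [-2.69, 2.69]. Speed limits (rad/s): [2.57, 2.57, 3.14, 3.14, 3.14, 3.14, 3.14].

INTERFACE

Orientations are given as a rotation vector (axis times angle).
In Python, from bench import get_state, get_image, get_calibration, close_job gives the robot as it stands.
- The arm moves only by the tool send_rows, never from a script. Its argument "rows" is a list of rows, each an object of numbers: "hand": the finger opening in mm, from 0 to 87; "x", "y", "z": the shift along the world's x, y, z in mm; "roll": the turn about the world's z in degrees. A call has 1 to 10 rows; each row shifts and turns the commanded pose from where the row before left it; what a row does not reach is not made up. A row lasts 1/10 s, in which the tool goes at most 50 mm and 8.59 degrees, less where a joint would pass 70% of its speed; a pose out of reach is approached as far as the arm can. A call is refused whole if a number of a shift passes 50 or a number of a turn 8.59, either way. A call with a gripper value outside its range is refused whole. The fingers move at their own pace and stop on an object; "force" is the grip in N (left out, the last holds). Time passes only in rows, so rows that do not move let the fingers close. It gives the time, the measured TCP pose, the force, the opening and the grip force at its end, in the units of the state.
- get_state(): the state, without advancing time (a new reading comes with each control period).
- get_image(name): name is "scene" or "top"; returns the picture (480x640x3 uint8, blue, green, red); there is no depth.
- get_calibration(name): a dict with "mtx" (3x3 intrinsics, pixels), "world_from_camera" (4x4, takes a point from camera to world coordinates). Camera axes: x right, y down, z forward; pixel columns grow to the right and rows downward; lengths in m; the calibration is good to about 2 mm. A picture is of the moment at which its call begins. get_calibration takes no time and is no camera call.
- close_job(): hands the job in; it is judged then, once.
The state is a dict: "time": time; "joint_positions": joint angles; "qd": joint speeds; "joint_torque": joint torques, N m; "position": TCP position; "tool_rot": TCP orientation; "ft_force": force on the tool from outside, world axes, zero at the start; "torque": the same for the moment, N m; "grip_width": opening from 0.0 (shut) to 1.0 (fully open); "grip_force": force on a finger pad.
Only numpy, scipy, OpenCV 4.12 (cv2) and the standard library are available. Lean on these libraries where they do the work, as an engineer would, in place of code of your own. Each camera call takes 0.05 s, during which the arm holds its last target. There are 200 camera calls.

## Working session

There is one attempt and no reset: what is moved stays moved. The work goes in short steps, Python scripts to look and compute and a tool call to move; the robot and the scene stay as the last step left them, time stands still between calls to the robot, and variables do not carry over. Pictures are saved under pics/ and viewed, at most 10 in all, crops included, and the job is handed in when it is done.

Besides the shell and the picture viewer there is one more tool, called after "Request:" in YAML: its name, and indented under it one key for each argument. send_rows: Moves the arm, as the interface text tells. Its arguments: {"type":"object","properties":{"rows":{"type":"array","items":{"type":"object","properties":{"hand":{"type":"number"},"x":{"type":"number"},"y":{"type":"number"},"z":{"type":"number"},"roll":{"type":"number"}}}},"force":{"type":"number"}},"required":["rows"]}

```bash
mkdir -p pics; python3 - <<'E'
from bench import *
import cv2
for n in("scene","top"):
    cv2.imwrite(f"pics/{n}0.png",get_image(n)); c=get_calibration(n); print(c["mtx"],c["world_from_camera"])
s=get_state();print(s["time"],s["position"],s["tool_rot"],s["grip_width"])
E
```

```text
[[562.79329628   0.         323.28006735]
 [  0.         562.79329628 242.7156932 ]
 [  0.           0.           1.        ]] [[-0.81018962  0.43975321 -0.3875692   0.88322045]
 [ 0.58592061  0.62676459 -0.51367615  0.41861499]
 [ 0.01702392 -0.64325987 -0.76545864  0.75846012]
 [ 0.          0.          0.          1.        ]]
[[532.55261951   0.         322.28054141]
 [  0.         532.55261951 232.84424754]
 [  0.           0.           1.        ]] [[-0.0183422  -0.99945016  0.02762126  0.52341959]
 [-0.9997892   0.01858935  0.00871775 -0.02192888]
 [-0.00922641 -0.02745553 -0.99958045  0.94349554]
 [ 0.          0.          0.          1.        ]]
0.1 [0.16126119 0.62928554 0.29124937] [-3.92904341e-01 -3.11679436e+00  2.75590532e-03] 0.9990170517092863
```

View pics/scene0.png

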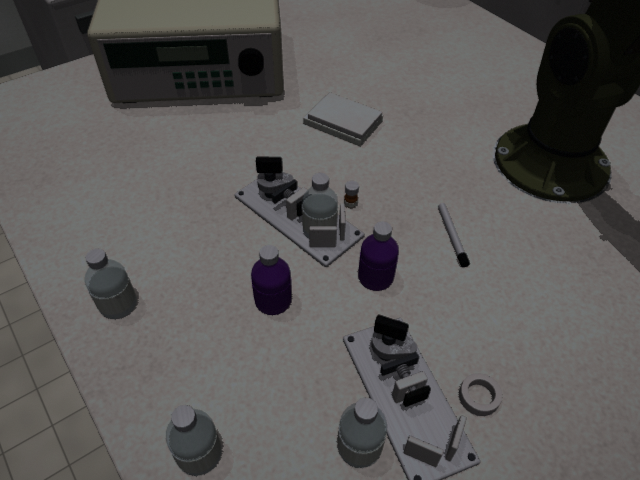

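View pics/top0.png

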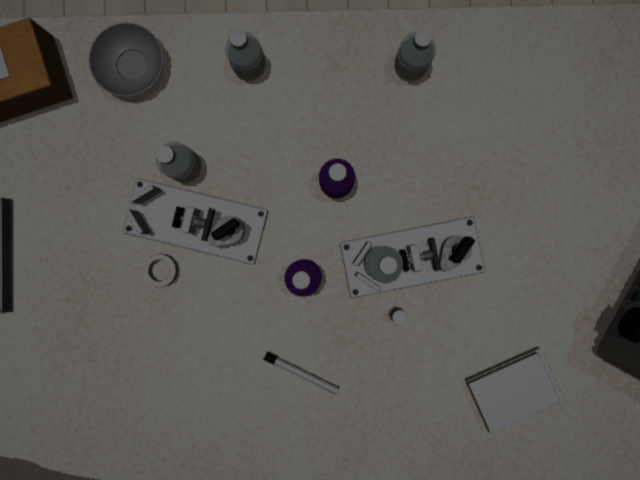

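The occupied clamp is at about (412,257) in the top view, with its cam at (457,252) and its bottle at (385,265). The empty clamp is on the left, at about (195,220). I'll enlarge the occupied one.

```bash
python3 - <<'E'
import cv2
im=cv2.imread("pics/top0.png")[205:310,335:495]
cv2.imwrite("pics/c1.png",cv2.convertScaleAbs(cv2.resize(im,None,fx=5,fy=5,interpolation=cv2.INTER_CUBIC),alpha=1.6))
E
```

```text
(no output)
```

View pics/c1.png

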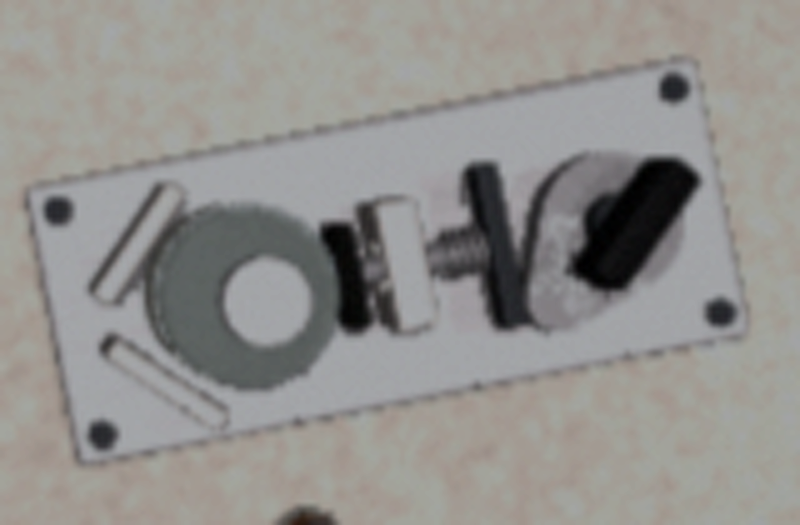

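The crop shows the plate corners at (28,187), (692,58), (748,335) and (82,463). The bar runs from about (677,170) to (600,278), with the nose pointing lower left at about (548,320).

```bash
cat > h.py <<'E'
from bench import *
import numpy as np, cv2
def w(n,px,z):
    c=get_calibration(n);T=np.array(c["world_from_camera"]);px=np.atleast_2d(px).astype(float)
    d=np.c_[px,np.ones(len(px))]@np.linalg.inv(c["mtx"]).T@T[:3,:3].T
    return T[:3,3]+d*((z-T[2,3])/d[:,2])[:,None]
E
python3 - <<'E'
from h import *
P=lambda a:np.array(a)/5+[335,205]-0.4
c=w("top",P([(28,187),(692,58),(748,335),(82,463)]),.01)[:,:2]
print(c,np.linalg.norm(c-np.roll(c,1,0),axis=1))
yd=(c[0]+c[3]-c[1]-c[2]);yd/=np.linalg.norm(yd)
o=c.mean(0)-.07*yd
a=np.arctan2(yd[1],yd[0]);print("origin",o,"yaxis deg",np.degrees(a),"r",np.hypot(*o))
b=w("top",P([(677,170),(600,278)]),.096)[:,:2];print("bar",b,b.mean(0))
d=b[1]-b[0];print("bar deg",np.degrees(np.arctan2(d[1],d[0])))
n=w("top",P([(548,320)]),.05)[0,:2]-o;print("nose deg",np.degrees(np.arctan2(n[1],n[0])),np.hypot(*n))
s=get_state()
from scipy.spatial.transform import Rotation as R
print(R.from_rotvec(s["tool_rot"]).as_matrix())
E
```

```text
[[ 0.53258442 -0.0448881 ]
 [ 0.57345049 -0.27812753]
 [ 0.47630803 -0.29509452]
 [ 0.43583272 -0.06188906]] [0.09823403 0.23679246 0.09861306 0.23669186]
origin [ 0.51656944 -0.23895911] yaxis deg 99.89209881267243 r 0.5691620583639473
bar [[ 0.53333789 -0.24884628]
 [ 0.499535   -0.2235959 ]] [ 0.51643644 -0.23622109]
bar deg 143.24068150186616
nose deg 145.3860170612672 0.038932526737095456
[[-9.68714729e-01  2.48176656e-01 -3.48279743e-04]
 [ 2.48176884e-01  9.68713198e-01 -1.72451728e-03]
 [-9.06017499e-05 -1.75700028e-03 -9.99998452e-01]]
```

Request:
send_rows:
  rows:
    - {"x": 29,"y": -23,"roll": -2.1,"hand": 60}
    - {"x": 29,"y": -23,"roll": -2.1}
    - {"x": 29,"y": -23,"roll": -2.1}
    - {"x": 29,"y": -23,"roll": -2.1}
    - {"x": 29,"y": -23,"roll": -2.1}
    - {"x": 29,"y": -23,"roll": -2.1}
    - {"x": 29,"y": -23,"roll": -2.1}
    - {"x": 29,"y": -23,"roll": -2.1}
    - {"x": 29,"y": -23,"roll": -2.1}
    - {"x": 29,"y": -23,"roll": -2.1}

```text
schema error: expected keys hand, x, y, z, roll
```

Request:
send_rows:
  rows:
    - {"x": 10,"y": -40}
    - {"x": 10,"y": -40}
    - {"x": 10,"y": -40}
    - {"x": 10,"y": -40}
    - {"x": 10,"y": -40}
    - {"x": 10,"y": -40}
    - {"x": 10,"y": -40}
    - {"x": 10,"y": -40}
    - {"x": 10,"y": -40}
    - {"x": 10,"y": -40}

```text
schema error: expected keys hand, x, y, z, roll
```

Request:
send_rows:
  rows:
    - {"x": -7,"y": -45}
    - {"x": -7,"y": -45}
    - {"x": -7,"y": -45}
    - {"x": -7,"y": -45}
    - {"x": -7,"y": -45}
    - {"x": 0,"y": 0}
    - {"x": 0,"y": 0}

```text
schema error: expected keys hand, x, y, z, roll
```

All five keys are required in every row.

Request:
send_rows:
  rows:
    - {"x": 29,"y": -23,"z": 0,"roll": -2.1,"hand": 60}
    - {"x": 29,"y": -23,"z": 0,"roll": -2.1,"hand": 60}
    - {"x": 29,"y": -23,"z": 0,"roll": -2.1,"hand": 60}
    - {"x": 29,"y": -23,"z": 0,"roll": -2.1,"hand": 60}
    - {"x": 29,"y": -23,"z": 0,"roll": -2.1,"hand": 60}
    - {"x": 29,"y": -23,"z": 0,"roll": -2.1,"hand": 60}
    - {"x": 29,"y": -23,"z": 0,"roll": -2.1,"hand": 60}
    - {"x": 29,"y": -23,"z": 0,"roll": -2.1,"hand": 60}
    - {"x": 29,"y": -23,"z": 0,"roll": -2.1,"hand": 60}
    - {"x": 29,"y": -23,"z": 0,"roll": -2.1,"hand": 60}

```text
time: 1.1
position: [0.4522, 0.3985, 0.2919]
tool_rot: [-0.956, -2.992, 0.001]
ft_force: [0.4, -0.3, 0.2]
grip_width: 0.689
grip_force: 0.0
```

Request:
send_rows:
  rows:
    - {"x": 10,"y": -40,"z": 0,"roll": 0,"hand": 60}
    - {"x": 10,"y": -40,"z": 0,"roll": 0,"hand": 60}
    - {"x": 10,"y": -40,"z": 0,"roll": 0,"hand": 60}
    - {"x": 10,"y": -40,"z": 0,"roll": 0,"hand": 60}
    - {"x": 10,"y": -40,"z": 0,"roll": 0,"hand": 60}
    - {"x": 10,"y": -40,"z": 0,"roll": 0,"hand": 60}
    - {"x": 10,"y": -40,"z": 0,"roll": 0,"hand": 60}
    - {"x": 10,"y": -40,"z": 0,"roll": 0,"hand": 60}
    - {"x": 10,"y": -40,"z": 0,"roll": 0,"hand": 60}
    - {"x": 10,"y": -40,"z": 0,"roll": 0,"hand": 60}

```text
time: 2.1
position: [0.5512, -0.0019, 0.2921]
tool_rot: [-0.954, -2.993, -0.0]
ft_force: [-0.4, 0.9, -0.6]
grip_width: 0.688
grip_force: 0.0
```

Request:
send_rows:
  rows:
    - {"x": -7,"y": -45,"z": 0,"roll": 0,"hand": 60}
    - {"x": -7,"y": -45,"z": 0,"roll": 0,"hand": 60}
    - {"x": -7,"y": -45,"z": 0,"roll": 0,"hand": 60}
    - {"x": -7,"y": -45,"z": 0,"roll": 0,"hand": 60}
    - {"x": -7,"y": -45,"z": 0,"roll": 0,"hand": 60}
    - {"x": 0,"y": 0,"z": 0,"roll": 0,"hand": 60}
    - {"x": 0,"y": 0,"z": 0,"roll": 0,"hand": 60}

```text
time: 2.8
position: [0.5157, -0.2265, 0.2919]
tool_rot: [-0.959, -2.991, -0.0]
ft_force: [0.1, 0.7, -0.7]
grip_width: 0.688
grip_force: 0.0
```

Request:
send_rows:
  rows:
    - {"x": 1,"y": -11,"z": -30,"roll": 0,"hand": 60}
    - {"x": 0,"y": 0,"z": -40,"roll": 0,"hand": 60}
    - {"x": 0,"y": 0,"z": -30,"roll": 0,"hand": 60}
    - {"x": 0,"y": 0,"z": 0,"roll": 0,"hand": 60}

```text
time: 3.2
position: [0.5154, -0.2329, 0.1877]
tool_rot: [-0.947, -2.986, -0.001]
ft_force: [0.3, 1.1, -0.2]
grip_width: 0.688
grip_force: 0.0
```

```bash
python3 - <<'E'
from h import *
a=get_image("scene")[110:270,190:400]
cv2.imwrite("pics/s1.png",cv2.convertScaleAbs(cv2.resize(a,None,fx=3.7,fy=3.7,interpolation=cv2.INTER_CUBIC),alpha=1.8))
E
```

```text
(no output)
```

View pics/s1.png

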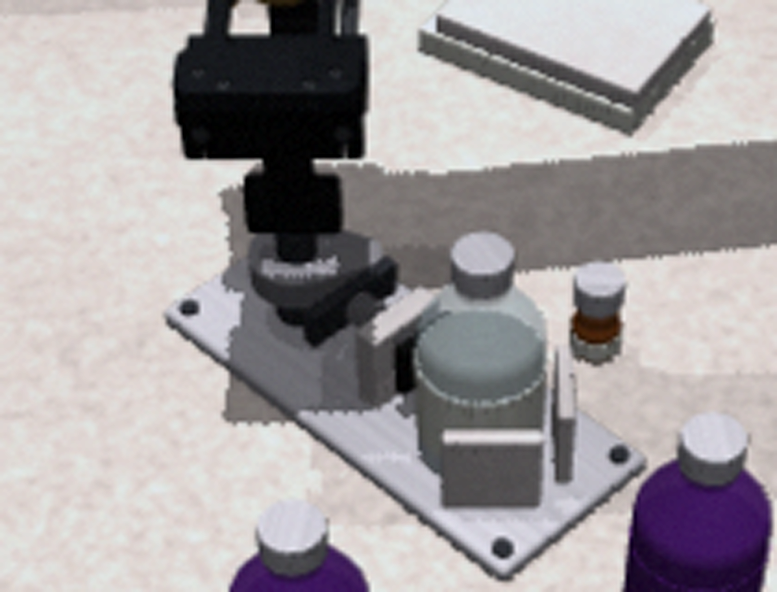

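The fingers stand over the bar at about (290,220), straddling it and clear of the bottle. I'll correct the position by a few mm, descend and close gently.

Request:
send_rows:
  rows:
    - {"x": 0,"y": 0,"z": 0,"roll": 0,"hand": 60}
    - {"x": 1,"y": -3,"z": -15,"roll": 0,"hand": 60}
    - {"x": 0,"y": 0,"z": -15,"roll": 0,"hand": 60}
    - {"x": 0,"y": 0,"z": -12,"roll": 0,"hand": 60}
    - {"x": 0,"y": 0,"z": 0,"roll": 0,"hand": 60}
    - {"x": 0,"y": 0,"z": 0,"roll": 0,"hand": 60}

```text
time: 3.85
position: [0.5181, -0.2394, 0.1498]
tool_rot: [-0.954, -2.992, 0.0]
ft_force: [0.2, 0.1, -0.5]
grip_width: 0.691
grip_force: 0.0
```

Request:
send_rows:
  force: 15
  rows:
    - {"x": -1,"y": 1,"z": -10,"roll": 0,"hand": 40}
    - {"x": 0,"y": 0,"z": 0,"roll": 0,"hand": 30}
    - {"x": 0,"y": 0,"z": 0,"roll": 0,"hand": 20}
    - {"x": 0,"y": 0,"z": 0,"roll": 0,"hand": 10}
    - {"x": 0,"y": 0,"z": 0,"roll": 0,"hand": 5}
    - {"x": 0,"y": 0,"z": 0,"roll": 0,"hand": 5}

```text
time: 4.45
position: [0.5175, -0.2384, 0.1405]
tool_rot: [0.954, 2.993, 0.0]
ft_force: [1.1, -0.3, 0.4]
grip_width: 0.228
grip_force: 0.0
```

Request:
send_rows:
  force: 25
  rows:
    - {"x": 0,"y": 0,"z": 0,"roll": 0,"hand": 5}
    - {"x": 0,"y": 0,"z": 0,"roll": 0,"hand": 5}
    - {"x": 0,"y": 0,"z": 0,"roll": 0,"hand": 5}
    - {"x": 0,"y": 0,"z": 0,"roll": 0,"hand": 5}

```text
time: 4.85
position: [0.5168, -0.2393, 0.1405]
tool_rot: [-0.955, -2.993, 0.002]
ft_force: [-2.8, -3.5, 3.0]
grip_width: 0.159
grip_force: 25.0
```

The opening is 13.8 mm, so the bar is gripped. I'll turn it 45° clockwise with a firmer grip.

Request:
send_rows:
  force: 45
  rows:
    - {"x": 0,"y": 0,"z": 0,"roll": 0,"hand": 5}
    - {"x": 0,"y": 0,"z": 0,"roll": -5,"hand": 5}
    - {"x": 0,"y": 0,"z": 0,"roll": -5,"hand": 5}
    - {"x": 0,"y": 0,"z": 0,"roll": -5,"hand": 5}
    - {"x": 0,"y": 0,"z": 0,"roll": -5,"hand": 5}
    - {"x": 0,"y": 0,"z": 0,"roll": 0,"hand": 5}

```text
time: 5.45
position: [0.5165, -0.2397, 0.1405]
tool_rot: [-1.463, -2.78, 0.003]
ft_force: [-3.6, -5.2, 2.7]
grip_width: 0.158
grip_force: 45.0
```

Request:
send_rows:
  rows:
    - {"x": 0,"y": 0,"z": 0,"roll": -5,"hand": 5}
    - {"x": 0,"y": 0,"z": 0,"roll": -5,"hand": 5}
    - {"x": 0,"y": 0,"z": 0,"roll": -5,"hand": 5}
    - {"x": 0,"y": 0,"z": 0,"roll": -5,"hand": 5}
    - {"x": 0,"y": 0,"z": 0,"roll": -5,"hand": 5}
    - {"x": 0,"y": 0,"z": 0,"roll": 0,"hand": 5}
    - {"x": 0,"y": 0,"z": 0,"roll": 0,"hand": 5}
    - {"x": 0,"y": 0,"z": 0,"roll": 0,"hand": 5}

```text
time: 6.25
position: [0.5159, -0.24, 0.1404]
tool_rot: [-2.029, -2.398, 0.004]
ft_force: [-6.0, -4.4, 5.8]
grip_width: 0.16
grip_force: 45.0
```

The bar is now at about 99.5°, against a clamp axis of 99.9°. I'll release it and go straight up.

Request:
send_rows:
  rows:
    - {"x": 0,"y": 0,"z": 0,"roll": 0,"hand": 50}
    - {"x": 0,"y": 0,"z": 0,"roll": 0,"hand": 50}
    - {"x": 0,"y": 0,"z": 0,"roll": 0,"hand": 50}
    - {"x": 0,"y": 0,"z": 0,"roll": 0,"hand": 50}
    - {"x": 0,"y": 0,"z": 0,"roll": 0,"hand": 50}
    - {"x": 0,"y": 0,"z": 10,"roll": 0,"hand": 50}
    - {"x": 0,"y": 0,"z": 30,"roll": 0,"hand": 50}
    - {"x": 0,"y": 0,"z": 40,"roll": 0,"hand": 50}
    - {"x": 0,"y": 0,"z": 40,"roll": 0,"hand": 50}
    - {"x": 0,"y": 0,"z": 30,"roll": 0,"hand": 50}

```text
time: 7.25
position: [0.5177, -0.2389, 0.2937]
tool_rot: [2.026, 2.397, 0.003]
ft_force: [0.6, -0.1, 0.6]
grip_width: 0.575
grip_force: 0.0
```

Request:
send_rows:
  rows:
    - {"x": 0,"y": 45,"z": 0,"roll": 0,"hand": 50}
    - {"x": 0,"y": 45,"z": 0,"roll": 0,"hand": 50}
    - {"x": 0,"y": 45,"z": 0,"roll": 0,"hand": 50}
    - {"x": 0,"y": 45,"z": 0,"roll": 0,"hand": 50}
    - {"x": 0,"y": 45,"z": 0,"roll": 0,"hand": 50}
    - {"x": 0,"y": 45,"z": 0,"roll": 0,"hand": 50}
    - {"x": 0,"y": 45,"z": 0,"roll": 0,"hand": 50}
    - {"x": 0,"y": 0,"z": 0,"roll": 0,"hand": 50}
    - {"x": 0,"y": 0,"z": 0,"roll": 0,"hand": 50}

```text
time: 8.15
position: [0.5173, 0.0776, 0.2908]
tool_rot: [2.023, 2.402, -0.0]
ft_force: [0.7, -1.8, 0.4]
grip_width: 0.573
grip_force: 0.0
```

```bash
python3 - <<'E'
from h import *
a=get_image("top")[205:310,335:495]; b=get_image("scene")[110:270,190:400]
k=lambda i,f:cv2.convertScaleAbs(cv2.resize(i,f,interpolation=cv2.INTER_CUBIC),alpha=1.7)
cv2.imwrite("pics/e.png",np.hstack([k(a,(457,300)),k(b,(343,300))[:,:]]))
E
```

```text
(no output)
```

View pics/e.png

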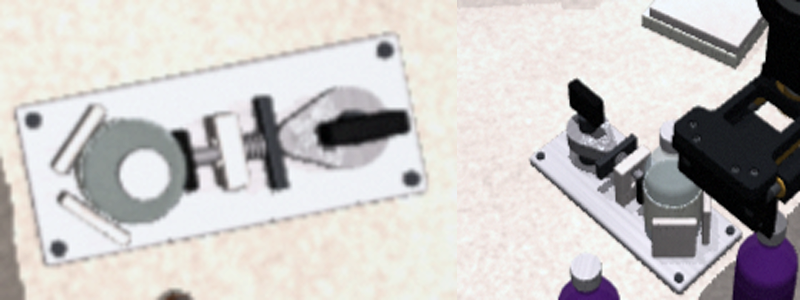

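The top view shows the nose square on the follower at about (280,140). The pad is against the bottle at (190,160), the bottle is upright, and the arm is clear.

```bash
python3 -c "
from bench import *
print(close_job())"
```

```text
the job is handed in; nothing more can be done
None
```

I turned the bottle clamp's handle about 45° clockwise, released it, and handed the job in at about 8 s. In the last pictures the nose is square on the follower, the pad is against the upright bottle and the arm is clear; I never went near the empty clamp, and the hand-in returned no verdict.

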